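# Load a nameplate blank in the engraver and start job 5-2

### The arm

A 6-joint arm with a two-finger parallel gripper is mounted at the origin on the work surface. World frame = base frame: x ahead of the robot, y to its left, z up, the work surface at z = 0. Lengths are in mm, angles in rad, forces in N, time in s.
With the tool pointing down it reaches from about 275 to 750 mm from the base axis. Payload 10.2 kg.
Tool frame: the origin (TCP) lies midway between the tips of the shut fingers; the grasp point (between the pads) lies 19 mm behind it; z points along the fingers, y is the line along which they close (so a half turn about z gives the same grasp; the last joint's range is limited). The gripper opens to 85 mm and grips with 20 to 120 N. Pads are 22 mm wide; open, the fingers measure 114 mm over their backs; the gripper's body (76 mm by 85 mm) begins 54 mm behind the grasp point. The pads swing forward as they close: fully open they stand 13 mm farther back than shut.
Start: joints at [-1.369, 0.313, 1.498, -0, 1.331, -0.223], TCP at [216.361, -478.35, 231.294] pointing down, gripper open.
Joint ranges: [-2.94, 2.94], [-0.97, 2.17], [0.19, 2.56], [-1.23, 4.37], [0.02, 3.11], [-2.88, 2.88]. Speed limits (rad/s): [2.39, 2.39, 3.01, 3.14, 3.14, 3.14].

### API

Orientations are given as a unit quaternion [w, x, y, z].
In Python, from rig import ctrl gives the robot as it stands.
- The arm moves only by the tool arm_command, never from a script. Its argument "increments" is a list of rows, each an object with "dr": the turn, a rotation vector about the tool's x, y, z in units of pi/4 rad (1.0 is pi/4 rad), a list of three; "offset": the shift along the tool's x, y, z in units of 120 mm (1.0 is 120 mm), a list of three; "hand": the opening, from -1 (shut) to 1 (fully open). A call has 1 to 8 rows; each row shifts and turns the commanded pose from where the row before left it, along the tool's axes as they then stand; what a row does not reach is not made up. A row lasts 1/10 s, in which the tool goes at most 50 mm and 8.59 degrees, less where a joint would pass 70% of its speed; a pose out of reach is approached as far as the arm can. A call with a number of a shift or a turn outside -1 to 1 is refused whole. A call with a gripper value outside its range is refused whole. The fingers move at their own pace and stop on an object; "grip_force" is the grip in N (left out, the last holds). Time passes only in rows, so rows that do not move let the fingers close. It gives the time, the measured TCP pose, the force, the opening and the grip force at its end, in the units of the state.
- ctrl.sense(): the state, without advancing time (a new reading comes with each control period).
- ctrl.capture(name): name is "scene" or "side" or "wrist"; returns the picture (480x640x3 uint8, red, green, blue); there is no depth.
- ctrl.camera_info(name): a dict with "K" (3x3 intrinsics, pixels), "R" (3x3) and "t" (3): a world point X has camera coordinates R X + t. Camera axes: x right, y down, z forward; pixel columns grow to the right and rows downward; lengths in mm; the calibration is good to about 2 mm. A picture is of the moment at which its call begins: read the wrist's pose just before it. camera_info takes no time and is no camera call; for the wrist camera it gives the pose at the moment of the call.
- ctrl.finish_job(): hands the job in; it is judged then, once.
The state is a dict: "time_s": time; "joints": joint angles; "dq": joint speeds; "tau": joint torques, N m; "eef_pos": TCP position; "ee_rot": TCP orientation; "force": force on the tool from outside, world axes, zero at the start; "wrist_torque": the same for the moment, N m; "grip_width": opening from 0.0 (shut) to 1.0 (fully open); "grip_force": force on a finger pad.
Only numpy, scipy, OpenCV 4.12 (cv2) and the standard library are available. Lean on these libraries where they do the work, as an engineer would, in place of code of your own. Each camera call takes 0.05 s, during which the arm holds its last target. There are 200 camera calls.

### The job

Take the oblong nameplate blank by its ends out of the stock tray, set it down on the bench, take it again by its long sides and lay it flat in the engraver's open drawer, crosswise between the two low cleats, without dropping it in. Slide the drawer fully shut, then key in job 5-2 (number keys in two rows of three, seen facing the drawer front: 1-2-3 left to right in the row farther from it, 4-5-6 in the nearer one) and press the long start bar, pushing one key at a time right down for a moment and letting it up before the next. Press no other key, no key before the drawer is shut, and leave everything else where it lies.

Things in the scene. Friction and masses are not known exactly. Their poses are not given: they have to be found in the camera images.
- blank: the oblong nameplate blank to be engraved: plain light wood block 60 (own x) x 40 (own y) x 24 high, about 45 g; origin at the centre of its underside, z up. It starts lying in one of the tray's three compartments, long side along the compartment. The bench between the tray and the open drawer is clear.
- tray: plywood stock tray fixed to the bench, 170 (own x) x 156 (own y) x 38 high; origin: centre of its underside. Three compartments run along own x, each 160 long x 46 wide inside, centred at own y -50, 0, +50; floor 8 above the bench, walls 30 above that floor (the blank's top is 6 below the wall tops). Which blank lies in which compartment varies.
- engraver: desk engraver fixed to the bench, white housing 340 deep (own x) x 300 wide (own y) x 150 high; origin: centre of its underside; own +x points from the front (drawer side) to the back, own +y to the left of someone facing the front. Drawer in the left half of the front; number keys and start bar on the top at the right; amber window at the back of the top.
- drawer (a joint): how far the drawer is pulled out, m: 0 = fully shut, it starts 0.150 to 0.160 open (stop at 0.165). It slides along the engraver's own x, stays where it is left, about 1.5 N of friction, a hard stop when shut.
- drawer_bay (a point): centre of the blank's place on the drawer floor, 30 above the bench; moves with the drawer. x points into the machine along the slide, y left across the drawer, z up. Drawer 72 wide inside, walls 45 high; two cleats 4 high x 6 wide run along y, 48 apart inside; the blank lies flat between them, 60 mm length along y. Clear drawer length 72 before this point, 90 behind.
- drawer_handle (a point): middle of the drawer's bow handle: a 10 mm round bar, 68 long across the drawer, 52 above the bench, its axis 30 out from the front panel's face (panel 10 thick, 106 wide, 14 to 90 above the bench; shut, it sits against the housing's front). Axes as drawer_bay; pushing the bar towards +x shuts the drawer.
- start_bar (a joint): start bar, m pressed: 0 = up, 0.005 = fully down; springs back; 1.8 N to start moving, 4.8 N fully down; counts as pressed beyond 0.0038 for 0.1 s.
- start_bar_top (a point): centre of the top of the start bar: the one long key, 24 (own x) x 100 (own y), nearest the front edge of the machine's top; its top stands 10 above the panel, 160.5 above the bench; axes as the engraver's
- key1 (a joint): number key 1, m pressed: 0 = up, 0.005 = fully down; same spring and count as the start bar
- key2 (a joint): number key 2, m pressed: 0 = up, 0.005 = fully down; same spring and count as the start bar
- key2_top (a point): centre of the top of number key 2: rear row (farther from the drawer front), middle as seen by someone facing the machine's front; square cap 24 x 24, keys 42 apart centre to centre, 160.5 above the bench
- key3 (a joint): number key 3, m pressed: 0 = up, 0.005 = fully down; same spring and count as the start bar
- key4 (a joint): number key 4, m pressed: 0 = up, 0.005 = fully down; same spring and count as the start bar
- key5 (a joint): number key 5, m pressed: 0 = up, 0.005 = fully down; same spring and count as the start bar
- key5_top (a point): centre of the top of number key 5: front row (between the rear row and the start bar), middle as seen by someone facing the machine's front; square cap 24 x 24, keys 42 apart centre to centre, 160.5 above the bench
- key6 (a joint): number key 6, m pressed: 0 = up, 0.005 = fully down; same spring and count as the start bar
- disc_blank: round wooden blank, 40 dia x 22 high, lying flat in one compartment of the tray; a bystander, loose; origin at the centre of its underside
- square_blank: square wooden blank, 36 x 36 x 16 high, lying flat in one compartment of the tray; a bystander, loose; origin at the centre of its underside
- glue_jar: glue jar, 68 dia x 85 high, standing; a bystander, loose; origin at the centre of its underside
- whetstone: grey sharpening stone on a wooden base, 220 (own x) x 80 x 42 high; a bystander, loose; origin at the centre of its underside
- chisel: wood chisel lying down, 165 long along own x (85 behind to 80 ahead of the origin), 22 wide, 20 high; a bystander, loose; origin at the underside, near the ferrule
- brush_cup: white cup with brushes, 72 dia x 95 high, brushes to 200 high; a bystander, loose; origin at the centre of its underside
Mind the look-alikes: they are no part of the job. What is shaped like the blank but pink is not meant.

How it is judged (in metres and radians):
On the way, in this order (a step that is already met when the one before it is completed fails the run):
1. the oblong blank rests flat on the bench, let go (height (world z) of blank below 0.004 m and angle between blank's own z axis and vertical below 0.1 rad and linear speed of blank below 0.03 m/s and contact force between the fingers and blank below 0.1 N), for 0.1 s.
2. the blank lies flat in the open drawer, crosswise between the cleats, let go (x of blank in the frame of drawer_bay between -0.007 and 0.007 m and y of blank in the frame of drawer_bay between -0.009 and 0.009 m and z of blank in the frame of drawer_bay between -0.003 and 0.003 m and angle between the x axis of blank and the y axis of drawer_bay, either way round below 0.2 rad and angle between blank's own z axis and vertical below 0.05 rad and contact force between the fingers and blank below 0.1 N and value of joint drawer above 0.05 m), for 0.1 s.
3. the drawer is fully shut with the blank in its place (x of blank in the frame of drawer_bay between -0.007 and 0.007 m and y of blank in the frame of drawer_bay between -0.009 and 0.009 m and z of blank in the frame of drawer_bay between -0.003 and 0.003 m and angle between the x axis of blank and the y axis of drawer_bay, either way round below 0.2 rad and angle between blank's own z axis and vertical below 0.05 rad and value of joint drawer below 0.003 m), for 0.1 s.
4. key 5 is pressed down, alone (value of joint key5 above 0.0038 m and value of joint each of key1, key2, key3, key4, key6, start_bar below 0.002 m), for 0.1 s.
5. key 5 is up and key 2 is pressed down, alone (value of joint key2 above 0.0038 m and value of joint each of key1, key3, key4, key5, key6, start_bar below 0.002 m), for 0.1 s.
6. the number keys are up and the start bar is pressed down, alone (value of joint start_bar above 0.0038 m and value of joint each of key1, key2, key3, key4, key5, key6 below 0.002 m), for 0.1 s.
At the end, for the whole second after the job is handed in: The drawer is shut to within 3 mm; the blank lies flat and still on the drawer floor between the cleats, its length across the drawer (within 7 mm of the bay's centre along the slide, 9 mm across, about 11 degrees); all keys are up (all of step 3 and contact force between the fingers and blank below 0.1 N and linear speed of blank below 0.02 m/s and value of joint each of key1, key2, key3, key4, key5, key6, start_bar below 0.002 m); the robot touches nothing.
It fails at once if a number key other than 5 and 2 is pressed (value of joint any of key1, key3, key4, key6 above 0.003 m).
It fails at once if a key is pressed while the drawer is not shut (value of joint drawer above 0.005 m and value of joint any of key5, key2, start_bar above 0.003 m).
It fails at once if the blank is dropped or flung in the drawer (faster than 0.5 m/s there) (x of blank in the frame of drawer_bay between -0.06 and 0.06 m and y of blank in the frame of drawer_bay between -0.04 and 0.04 m and z of blank in the frame of drawer_bay below 0.05 m and linear speed of blank above 0.5 m/s).
It fails at once if a bystander is moved more than 30 mm or tipped over (distance of any of disc_blank, square_blank, glue_jar, whetstone, chisel, brush_cup from where it was at the start of the episode above 0.03 m or angle between any of disc_blank, square_blank, glue_jar, whetstone, chisel, brush_cup's own z axis and vertical above 0.4 rad).
It also fails if it takes over 72 s, if anything falls off the work surface, if the arm or the gripper's body presses on something with over 40 N, if the wrist force passes 120 N, or if a joint passes its speed limit or range.

## Working session

There is one attempt and no reset: what is moved stays moved. The work goes in short steps, Python scripts to look and compute and a tool call to move; the robot and the scene stay as the last step left them, time stands still between calls to the robot, and variables do not carry over. Pictures are saved under pics/ and viewed, at most 10 in all, crops included, and the job is handed in when it is done.

Besides the shell and the picture viewer there is one more tool, called after "Call:" as name(argument=value, ...) on one line, values as JSON. arm_command: Moves the arm, as the interface text tells. Shifts and turns lie within -1 to 1; 1 stands for 120 mm of shift or pi/4 rad of turn. Its arguments: {"type":"object","properties":{"increments":{"type":"array"},"grip_force":{"type":"number"}},"required":["increments"]}

```bash
ls; mkdir -p pics; python3 - <<'E'
from rig import ctrl
import cv2,numpy as np
s=ctrl.sense();print(s)
for n in("scene","side"):
    im=ctrl.capture(n);cv2.imwrite(f"pics/{n}0.png",im[:,:,::-1]);c=ctrl.camera_info(n);print(n,{k:np.round(v,3).tolist() for k,v in c.items()})
im=ctrl.capture("wrist");cv2.imwrite("pics/wrist0.png",im[:,:,::-1]);print(ctrl.camera_info("wrist"))
E
```

```text
pics
{'time_s': 0.0, 'joints': array([-1.36938820e+00,  3.13443314e-01,  1.49844279e+00, -3.15189364e-05,
        1.33100620e+00, -2.23428730e-01]), 'dq': array([ 0.00200746, -0.00063335, -0.00064528,  0.00014409,  0.00261774,
        0.00098833]), 'tau': array([ 1.85605390e-04, -4.12263465e+01, -2.59744066e+01, -1.75992504e-04,
        4.13195041e-03, -5.59786798e-06]), 'eef_pos': array([ 216.30437733, -478.08132948,  230.73635359]), 'ee_rot': array([-6.49951084e-04,  9.77522912e-01,  2.10828212e-01, -8.15060289e-06]), 'force': array([ 0.74836886,  0.39149946, -0.61867356]), 'wrist_torque': array([-0.00125341,  0.02462892,  0.0275455 ]), 'grip_force': 0.0, 'grip_width': 0.9997092322467032}
scene {'K': [[555.746, 0.0, 312.066], [0.0, 555.746, 242.445], [0.0, 0.0, 1.0]], 'R': [[0.087, 0.996, 0.013], [0.806, -0.063, -0.588], [-0.585, 0.062, -0.809]], 't': [-63.316, -343.099, 1668.955]}
side {'K': [[546.563, 0.0, 308.843], [0.0, 546.563, 238.841], [0.0, 0.0, 1.0]], 'R': [[-0.997, -0.078, 0.015], [-0.061, 0.631, -0.774], [0.051, -0.772, -0.633]], 't': [542.15, 107.254, 1287.524]}
{'K': array([[418.82012951,   0.        , 319.76444498],
       [  0.        , 418.82012951, 238.51999312],
       [  0.        ,   0.        ,   1.        ]]), 'R': array([[ 4.12043854e-01, -9.11163684e-01, -7.76836592e-04],
       [-8.69817849e-01, -3.93600185e-01,  2.97482443e-01],
       [-2.71360962e-01, -1.21900106e-01, -9.54726973e-01]]), 't': array([-524.48469624,  -38.42065385,  380.74607625])}
```

View pics/scene0.png

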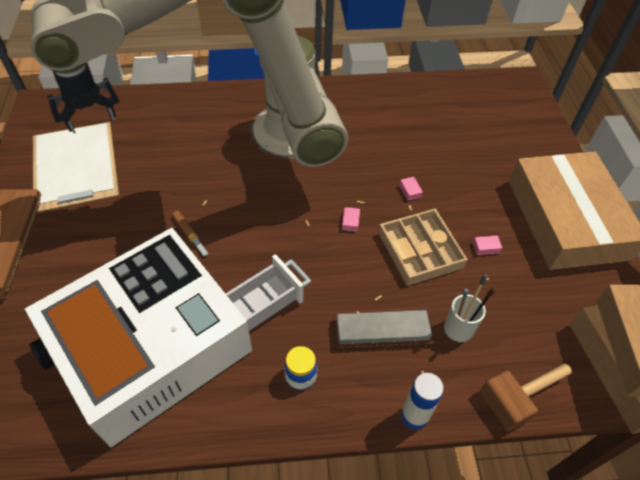

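View pics/side0.png

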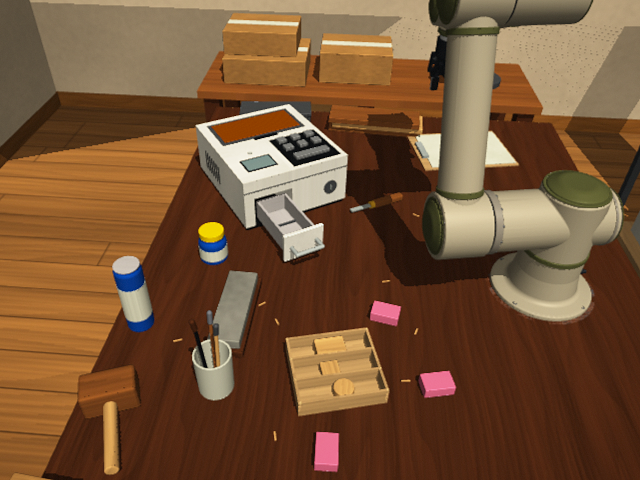

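The scene view shows the tray at (423,246), with wooden pieces at (403,247), (424,247) and (440,237). The open drawer is at (268,292) with its handle at (298,275). The keys are around (140,275) and the start bar is at (172,260).

Possible look-alikes for the blank, as scene pixels:
- pink blocks at (351,219), (411,188) and (488,245), ruled out by colour
- square blank (424,247)
- disc (440,237)

My choice is the oblong wooden block at (403,247), which is side pixel (330,345). I'll check it in a close crop.

```bash
cat > h.py <<'E'
import cv2,numpy as np
from rig import ctrl
def ray(c,p):
    d=c["R"].T@np.linalg.inv(c["K"])@np.array([p[0],p[1],1.]);return -c["R"].T@c["t"],d/np.linalg.norm(d)
def plane(c,p,z):
    o,d=ray(c,p);return o+d*(z-o[2])/d[2]
def tri(cs,ps):
    A=np.zeros((3,3));b=np.zeros(3);R=[ray(c,p) for c,p in zip(cs,ps)]
    for o,d in R:
        M=np.eye(3)-np.outer(d,d);A+=M;b+=M@o
    X=np.linalg.solve(A,b);return X,[np.linalg.norm((np.eye(3)-np.outer(d,d))@(X-o)) for o,d in R]
def proj(c,X):
    q=c["K"]@(c["R"]@np.asarray(X,float)+c["t"]);return q[:2]/q[2]
E
python3 - <<'E'
from h import *
sc,si=ctrl.camera_info("scene"),ctrl.camera_info("side")
for n,a,b in [("blank",(403,247),(330,345)),("handle",(298,275),(310,247)),("bar",(172,260),(311,155))]:
    X,e=tri([sc,si],[a,b]);print(n,X.round(1),np.round(e,1))
A=cv2.imread("pics/scene0.png");B=cv2.imread("pics/side0.png")
def cr(I,x,y,w,h,s): return cv2.resize(I[y:y+h,x:x+w],None,fx=s,fy=s,interpolation=cv2.INTER_CUBIC)
o=np.zeros((600,800,3),np.uint8)
t=cr(A,375,200,100,90,4);o[:360,:400]=t
t=cr(B,280,325,110,90,3.6363);o[:t.shape[0],400:400+t.shape[1]]=t[:,:400]
t=cr(A,100,230,220,130,1.8);o[362:362+234,:396]=t
t=cr(B,240,120,120,145,1.64);o[362:362+238,420:420+197]=t[:238,:197]
cv2.imwrite("pics/crop1.png",o)
E
```

```text
blank [480.9 248.7  28.1] [1.5 1.5]
handle [548.1 -21.2  48.8] [5.8 5.8]
bar [ 560.7 -290.6  147.3] [3. 3.]
```

View pics/crop1.png

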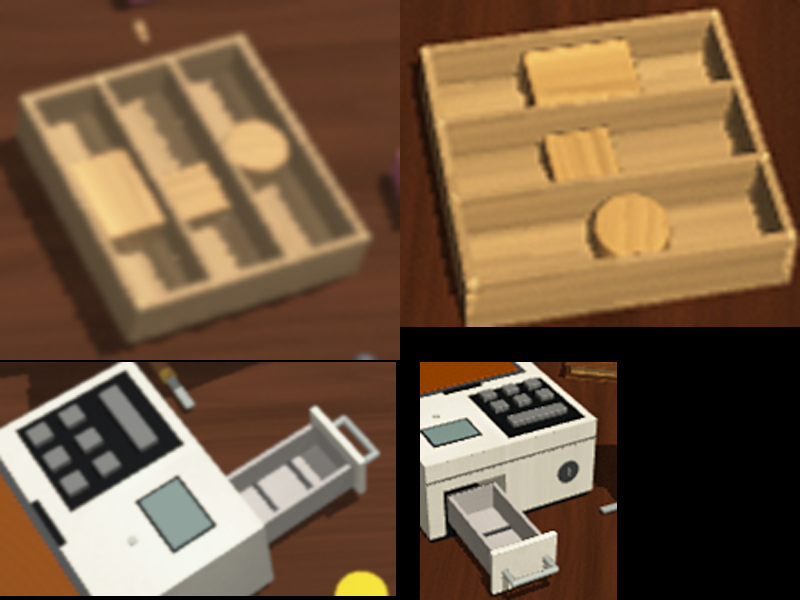

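The crop confirms my choice: the oblong block is alone in the compartment nearest the engraver, at crop (117,193). The square is in the middle compartment and the disc in the far one. Next come the rough frames, then a close look with the wrist camera.

```bash
python3 - <<'E'
from h import *
sc,si=ctrl.camera_info("scene"),ctrl.camera_info("side")
f=lambda u,v:(375+u/4,200+v/4)
P=[plane(sc,f(*p),38)[:2] for p in[(22,97),(242,37),(370,235),(127,310)]]
print("tray",np.round(P,1).tolist(),"ctr",np.mean(P,0).round(1),[round(float(np.linalg.norm(P[i]-P[i-1])),1) for i in range(4)])
d=P[3]-P[0]+P[2]-P[1];print("ang long deg",np.degrees(np.arctan2(d[1],d[0])))
B=[plane(sc,f(*p),32)[:2] for p in[(72,165),(128,148),(163,223),(112,240)]];print("blank",np.round(B,1).tolist(),np.mean(B,0))
g=lambda u,v:(100+u/1.8,230+(v-362)/1.8)
K={n:plane(sc,g(*p),160.5)[:2] for n,p in dict(bar=(128,418),k5=(88,439),k2=(56,458),k1=(74,483),k3=(39,433),k4=(105,463),k6=(71,416)).items()}
print({k:v.round(1).tolist() for k,v in K.items()})
for a,b in[("k2","k5"),("k2","bar"),("k3","k1"),("k6","k4")]:
    d=K[a]-K[b];print(a,b,np.linalg.norm(d),np.degrees(np.arctan2(d[1],d[0])))
h=[plane(sc,g(*p),52) [:2]for p in[(318,418),(372,455)]];print("handle ends?",np.round(h,1).tolist())
w=ctrl.camera_info("wrist");s=ctrl.sense();from scipy.spatial.transform import Rotation as R
q=s["ee_rot"];T=R.from_quat(np.r_[q[1:],q[0]]).as_matrix()
C=-w["R"].T@w["t"];print("tool axes\n",T.round(3),"cam in tool",T.T@(C-s["eef_pos"]),"\n",(w["R"]@T).round(3))
E
```

```text
tray [[411.7, 201.4], [373.9, 351.7], [533.2, 395.7], [574.8, 238.0]] ctr [473.4 296.7] [167.2, 155.0, 165.3, 163.0]
ang long deg 14.040268670508375
blank [[462.7, 225.4], [452.4, 262.8], [510.6, 273.5], [520.6, 239.9]] [486.55352328 250.38254749]
{'bar': [569.3, -290.8], 'k5': [595.5, -335.5], 'k2': [618.9, -369.9], 'k1': [654.2, -346.3], 'k3': [582.5, -393.3], 'k4': [630.2, -313.3], 'k6': [561.1, -358.3]}
k2 k5 41.66551751772549 -55.786172698833525
k2 bar 93.40539262503333 -57.889278180657456
k3 k1 85.73333642484963 -146.7312918748436
k6 k4 82.46193846287169 -146.9425674324009
handle ends? [[513.3, -66.6], [576.3, -0.1]]
tool axes
 [[ 0.911  0.412 -0.   ]
 [ 0.412 -0.911  0.001]
 [ 0.    -0.001 -1.   ]] cam in tool [  76.526558     -0.1608717  -143.62092836] 
 [[-0.     1.    -0.   ]
 [-0.955 -0.    -0.298]
 [-0.298  0.     0.955]]
```

Call:
arm_command(increments=[{"offset": [0.285, -0.287, 0], "dr": [0, 0, 0], "hand": 1}, {"offset": [0.285, -0.287, 0], "dr": [0, 0, 0], "hand": 1}, {"offset": [0.285, -0.287, 0], "dr": [0, 0, 0], "hand": 1}, {"offset": [0.285, -0.287, 0], "dr": [0, 0, 0], "hand": 1}, {"offset": [0.285, -0.287, 0], "dr": [0, 0, 0], "hand": 1}, {"offset": [0.285, -0.287, 0], "dr": [0, 0, 0], "hand": 1}, {"offset": [0.285, -0.287, 0], "dr": [0, 0, 0], "hand": 1}, {"offset": [0.285, -0.287, 0], "dr": [0, 0, 0], "hand": 1}])

```text
time_s: 0.95
eef_pos: [352.2, -112.6, 231.4]
ee_rot: [0.0, 0.978, 0.211, 0.0]
force: [1.1, -0.6, 0.9]
grip_width: 0.996
grip_force: 0.0
```

Call:
arm_command(increments=[{"offset": [0.285, -0.287, 0], "dr": [0, 0, 0], "hand": 1}, {"offset": [0.285, -0.287, 0], "dr": [0, 0, 0], "hand": 1}, {"offset": [0.285, -0.287, 0], "dr": [0, 0, 0], "hand": 1}, {"offset": [0.285, -0.287, 0], "dr": [0, 0, 0], "hand": 1}, {"offset": [0.285, -0.287, 0], "dr": [0, 0, 0], "hand": 1}, {"offset": [0.285, -0.287, 0], "dr": [0, 0, 0], "hand": 1}, {"offset": [0.285, -0.287, 0], "dr": [0, 0, 0], "hand": 1}, {"offset": [0.285, -0.287, 0], "dr": [0, 0, 0], "hand": 1}])

```text
time_s: 1.75
eef_pos: [488.0, 251.4, 231.1]
ee_rot: [0.0, 0.977, 0.211, -0.0]
force: [1.2, -1.8, 0.1]
grip_width: 1.003
grip_force: 0.0
```

Call:
arm_command(increments=[{"offset": [0, 0, 0], "dr": [0, 0, -0.18], "hand": 1}, {"offset": [0, 0, 0], "dr": [0, 0, -0.18], "hand": 1}, {"offset": [0, 0, 0], "dr": [0, 0, -0.18], "hand": 1}, {"offset": [0, 0, 0], "dr": [0, 0, -0.18], "hand": 1}, {"offset": [0, 0, 0], "dr": [0, 0, -0.18], "hand": 1}, {"offset": [0, 0, 0], "dr": [0, 0, -0.18], "hand": 1}, {"offset": [0, 0, 0], "dr": [0, 0, -0.18], "hand": 1}, {"offset": [0, 0, 0], "dr": [0, 0, -0.18], "hand": 1}])

```text
time_s: 2.55
eef_pos: [487.7, 249.2, 231.0]
ee_rot: [-0.0, 0.71, 0.704, -0.0]
force: [0.9, 0.4, -0.2]
grip_width: 1.0
grip_force: 0.0
```

Call:
arm_command(increments=[{"offset": [0, 0, 0], "dr": [0, 0, -0.17], "hand": 1}, {"offset": [0, 0, 0], "dr": [0, 0, -0.16], "hand": 1}, {"offset": [0, 0, 0], "dr": [0, 0, 0], "hand": 1}, {"offset": [0, 0, 0], "dr": [0, 0, 0], "hand": 1}])

```text
time_s: 2.95
eef_pos: [487.7, 249.2, 231.1]
ee_rot: [-0.0, 0.617, 0.787, -0.0]
force: [-0.9, -0.5, 0.2]
grip_width: 1.003
grip_force: 0.0
```

```bash
cat >> h.py <<'E'
from scipy.spatial.transform import Rotation as Rot
def pose():
    s=ctrl.sense();q=s["ee_rot"];T=Rot.from_quat(np.r_[q[1:],q[0]]).as_matrix();return s,s["eef_pos"],T
def snap(n,cam="wrist"):
    c=ctrl.camera_info(cam);im=ctrl.capture(cam)[:,:,::-1].copy();cv2.imwrite(f"pics/{n}.png",im);return c,im
def delta(X,yaw_y):  # tool-frame units to go to world X with tool y at yaw (deg, mod 180); shift first
    s,p,T=pose();d=T.T@(np.asarray(X,float)-p)/120
    a=np.degrees(np.arctan2(T[1,1],T[0,1]));r=(yaw_y-a+90)%180-90
    print("tcp",p.round(1),"yaw_y",round(a,2),"tilt",T[2].round(4),"shift",d.round(3),"turn z",round(-r/45,3),"t",round(s["time_s"],2),"j",s["joints"].round(2))
E
python3 - <<'E'
from h import *
c,im=snap("w1");np.save("w1.npy",c,allow_pickle=True);delta((487,250,231),14)
E
```

```text
tcp [487.8 249.2 231.2] yaw_y 13.81 tilt [-0.e+00 -2.e-04 -1.e+00] shift [ 0.008 -0.005  0.001] turn z -0.004 t 3.0 j [ 0.26  0.36  1.43 -0.    1.35  0.02]
```

View pics/w1.png

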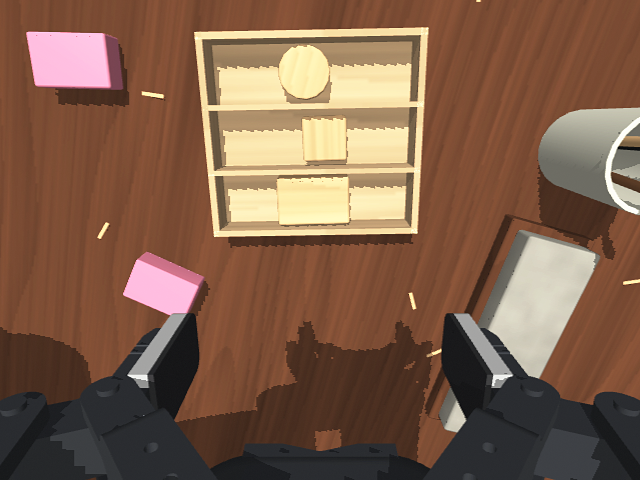

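The wrist view shows the oblong at about (313,201) in the compartment nearest the fingers, the square at (325,138) and the disc at (304,72). The tray's corners are at (195,33), (428,28), (417,235) and (215,236).

```bash
python3 - <<'E'
from h import *
c=np.load("w1.npy",allow_pickle=True).item();im=cv2.imread("pics/w1.png")
hsv=cv2.cvtColor(im,cv2.COLOR_BGR2HSV);sub=hsv[160:240,205:430]
m=((hsv[:,:,2]>215)&(hsv[:,:,1]<130)&(hsv[:,:,0]<30)).astype(np.uint8)*255
m[:176]=0;m[228:]=0;m[:,:270]=0;m[:,358:]=0
m=cv2.morphologyEx(m,cv2.MORPH_OPEN,np.ones((5,5)))
ct=max(cv2.findContours(m,0,2)[0],key=cv2.contourArea);print("area",cv2.contourArea(ct),cv2.boundingRect(ct))
Pp=np.array([plane(c,p,32)[:2] for p in ct[:,0]],np.float32);r=cv2.minAreaRect(Pp);print("rect z32",r)
bx=cv2.boxPoints(r);print(bx.round(1).tolist())
t=[plane(c,p,38)[:2] for p in[(195,33),(428,28),(417,235),(215,236)]];print("tray",np.mean(t,0),[round(float(np.linalg.norm(t[i]-t[i-1])),1)for i in range(4)],np.degrees(np.arctan2(*(t[1]-t[0]+t[2]-t[3])[::-1])))
sc,si=ctrl.camera_info("scene"),ctrl.camera_info("side")
u=np.mean([proj(c,[*q,32]) for q in bx],0);print("wrist centre px",u)
f=lambda u,v:(375+u/4,200+v/4);g=lambda u,v:(280+(u-400)/3.6363,325+v/3.6363)
print(tri([c,sc,si],[u,f(118,194),g(580,74)]))
E
```

```text
area 3334.5 (270, 177, 79, 48)
rect z32 ((478.45068359375, 249.12905883789062), (66.17318725585938, 39.04362106323242), 15.319310188293457)
[[441.3999938964844, 259.20001220703125], [451.70001220703125, 221.60000610351562], [515.5, 239.0], [505.20001220703125, 276.70001220703125]]
tray [471.15490616 298.72095132] [155.1, 170.0, 157.5, 169.8] 14.498706426361798
wrist centre px [308.48411663 200.64024613]
(array([481.44257632, 249.85961556,  26.47023021]), [np.float64(3.31903216657593), np.float64(2.230595564160478), np.float64(1.6215035703679819)])
```

Call:
arm_command(increments=[{"offset": [0.018, -0.045, 0.3], "dr": [0, 0, -0.015], "hand": 1}, {"offset": [0, 0, 0.35], "dr": [0, 0, 0], "hand": 1}, {"offset": [0, 0, 0.35], "dr": [0, 0, 0], "hand": 1}, {"offset": [0, 0, 0.175], "dr": [0, 0, 0], "hand": 1}, {"offset": [0, 0, 0], "dr": [0, 0, 0], "hand": 1}, {"offset": [0, 0, 0], "dr": [0, 0, 0], "hand": 1}])

```text
time_s: 3.6
eef_pos: [482.6, 250.2, 91.2]
ee_rot: [0.0, 0.612, 0.791, 0.0]
force: [0.7, -0.4, 0.5]
grip_width: 0.998
grip_force: 0.0
```

```bash
python3 - <<'E'
from h import *
c,im=snap("w2");np.save("w2.npy",c,allow_pickle=True);delta((482,250,10),14.5)
E
```

```text
tcp [482.9 250.3  91.8] yaw_y 14.61 tilt [ 0.      0.0024 -1.    ] shift [-0.    -0.01   0.682] turn z 0.002 t 3.65 j [0.26 0.5  1.61 0.   1.02 0.01]
```

View pics/w2.png

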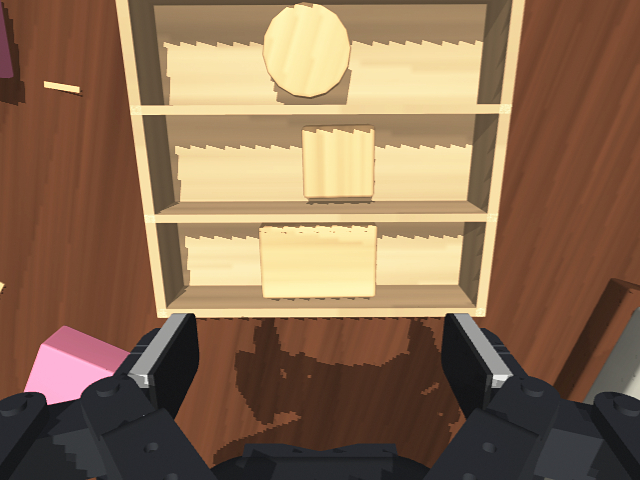

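In the close view the blank's top corners are at (261,228), (377,226), (376,298) and (263,297), level between the finger lines. I'll triangulate them against the first wrist view.

```bash
python3 - <<'E'
from h import *
a=np.load("w1.npy",allow_pickle=True).item();b=np.load("w2.npy",allow_pickle=True).item()
P=[(277.5,179),(348.5,177),(349.5,224.5),(278,225.5)];Q=[(261,227.5),(377,226),(376,298.5),(263,297)]
X=[tri([a,b],[p,q]) for p,q in zip(P,Q)];print([ (x.round(1).tolist(),round(e[0],1)) for x,e in X],np.mean([x for x,_ in X],0))
B=np.array([plane(b,q,32)[:2] for q in Q]);print(B.round(1).tolist(),B.mean(0),np.degrees(np.arctan2(*(B[1]-B[0]+B[2]-B[3])[::-1])))
delta((*B.mean(0),10),14.5)
E
```

```text
[([449.6, 260.9, 31.3], np.float64(0.1)), ([505.6, 276.7, 33.1], np.float64(0.1)), ([517.3, 237.5, 30.7], np.float64(0.2)), ([458.3, 220.2, 24.6], np.float64(0.3))] [482.68611225 248.79954911  29.91278417]
[[449.7, 261.1], [505.9, 276.5], [517.1, 238.1], [458.8, 223.9]] [482.8659033  249.89594313] 14.528933968597569
tcp [482.9 250.3  91.8] yaw_y 14.61 tilt [ 0.      0.0024 -1.    ] shift [-0.003 -0.003  0.682] turn z 0.002 t 3.65 j [0.26 0.5  1.61 0.   1.02 0.01]
```

The measured top height is about 31 mm against 32 stated, and the position agrees. I'll descend and grip.

Call:
arm_command(increments=[{"offset": [-0.003, -0.003, 0.3], "dr": [0, 0, 0], "hand": 1}, {"offset": [0, 0, 0.25], "dr": [0, 0, 0], "hand": 1}, {"offset": [0, 0, 0.13], "dr": [0, 0, 0], "hand": 1}, {"offset": [0, 0, 0], "dr": [0, 0, 0], "hand": 1}, {"offset": [0, 0, 0], "dr": [0, 0, 0], "hand": 0}, {"offset": [0, 0, 0], "dr": [0, 0, 0], "hand": -1}, {"offset": [0, 0, 0], "dr": [0, 0, 0], "hand": -1}, {"offset": [0, 0, 0], "dr": [0, 0, 0], "hand": -1}], grip_force=40)

```text
time_s: 4.45
eef_pos: [483.0, 250.0, 10.7]
ee_rot: [0.001, 0.611, 0.792, 0.001]
force: [-0.8, -0.2, 5.5]
grip_width: 0.691
grip_force: 43.5
```

Call:
arm_command(increments=[{"offset": [0, 0, 0], "dr": [0, 0, 0], "hand": -1}, {"offset": [0, 0, 0], "dr": [0, 0, 0], "hand": -1}])

```text
time_s: 4.65
eef_pos: [483.0, 249.9, 10.7]
ee_rot: [0.001, 0.611, 0.792, 0.001]
force: [0.3, -0.1, 6.1]
grip_width: 0.687
grip_force: 43.5
```

```bash
python3 - <<'E'
from h import *
sc,si=ctrl.camera_info("scene"),ctrl.camera_info("side")
print("pink",tri([sc,si],[(351,219),(385,313)]))
for p in[(337,313),(336,345),(430,312)]:print("whet",plane(sc,p,20).round())
delta((500,95,130),33)
E
```

```text
pink (array([366.29627559, 133.77605304,   9.00894355]), [np.float64(0.03633468503109622), np.float64(0.03633468503119386)])
whet [646.  64.  20.]
whet [726.  53.  20.]
whet [661. 279.  20.]
tcp [483.  249.9  10.7] yaw_y 14.66 tilt [ 0.      0.0036 -1.    ] shift [-1.285 -0.186 -0.995] turn z -0.408 t 4.65 j [ 0.26  0.63  1.66 -0.    0.85  0.01]
```

Call:
arm_command(increments=[{"offset": [0, 0, -0.1], "dr": [0, 0, 0], "hand": -1}, {"offset": [0, 0, -0.3], "dr": [0, 0, 0], "hand": -1}, {"offset": [0, 0, -0.3], "dr": [0, 0, 0], "hand": -1}, {"offset": [0, 0, -0.2], "dr": [0, 0, 0], "hand": -1}, {"offset": [0, 0, 0], "dr": [0, 0, 0], "hand": -1}])

```text
time_s: 5.15
eef_pos: [483.6, 250.2, 121.4]
ee_rot: [0.002, 0.611, 0.792, 0.003]
force: [-0.6, 0.5, -0.7]
grip_width: 0.689
grip_force: 43.4
```

Call:
arm_command(increments=[{"offset": [-0.32, -0.047, 0], "dr": [0, 0, 0], "hand": -1}, {"offset": [-0.32, -0.047, 0], "dr": [0, 0, 0], "hand": -1}, {"offset": [-0.32, -0.047, 0], "dr": [0, 0, 0], "hand": -1}, {"offset": [-0.32, -0.047, 0], "dr": [0, 0, 0], "hand": -1}, {"offset": [0, 0, 0], "dr": [0, 0, -0.136], "hand": -1}, {"offset": [0, 0, 0], "dr": [0, 0, -0.136], "hand": -1}, {"offset": [0, 0, 0], "dr": [0, 0, -0.136], "hand": -1}, {"offset": [0, 0, 0.2], "dr": [0, 0, 0], "hand": -1}])

```text
time_s: 5.95
eef_pos: [500.3, 95.1, 94.7]
ee_rot: [0.002, 0.476, 0.88, 0.001]
force: [0.9, -0.3, -0.4]
grip_width: 0.695
grip_force: 43.4
```

Call:
arm_command(increments=[{"offset": [0, 0, 0.3], "dr": [0, 0, 0], "hand": -1}, {"offset": [0, 0, 0.3], "dr": [0, 0, 0], "hand": -1}, {"offset": [0, 0, 0.1], "dr": [0, 0, 0], "hand": -1}, {"offset": [0, 0, 0.07], "dr": [0, 0, 0], "hand": -1}, {"offset": [0, 0, 0], "dr": [0, 0, 0], "hand": -1}, {"offset": [0, 0, 0], "dr": [0, 0, 0], "hand": -1}])

```text
time_s: 6.55
eef_pos: [499.6, 95.3, 1.5]
ee_rot: [0.001, 0.477, 0.879, 0.0]
force: [-0.2, -1.2, -0.9]
grip_width: 0.689
grip_force: 46.7
```

Call:
arm_command(increments=[{"offset": [0, 0, 0], "dr": [0, 0, 0], "hand": 1}, {"offset": [0, 0, 0], "dr": [0, 0, 0], "hand": 1}, {"offset": [0, 0, 0], "dr": [0, 0, 0], "hand": 1}, {"offset": [0, 0, 0], "dr": [0, 0, 0], "hand": 1}, {"offset": [0, 0, -0.1], "dr": [0, 0, 0], "hand": 1}, {"offset": [0, 0, -0.35], "dr": [0, 0, 0], "hand": 1}, {"offset": [0, 0, -0.35], "dr": [0, 0, 0], "hand": 1}, {"offset": [0, 0, -0.2], "dr": [0, 0, 0], "hand": 1}])

```text
time_s: 7.35
eef_pos: [499.7, 95.3, 124.3]
ee_rot: [0.002, 0.477, 0.879, 0.001]
force: [0.1, -0.3, 0.1]
grip_width: 1.002
grip_force: 0.0
```

Call:
arm_command(increments=[{"offset": [0, 0, 0], "dr": [0, 0, 0.18], "hand": 1}, {"offset": [0, 0, 0], "dr": [0, 0, 0.18], "hand": 1}, {"offset": [0, 0, 0], "dr": [0, 0, 0.18], "hand": 1}, {"offset": [0, 0, 0], "dr": [0, 0, 0.18], "hand": 1}, {"offset": [0, 0, 0], "dr": [0, 0, 0.18], "hand": 1}, {"offset": [0, 0, 0], "dr": [0, 0, 0.18], "hand": 1}, {"offset": [0, 0, 0], "dr": [0, 0, 0.18], "hand": 1}, {"offset": [0, 0, 0], "dr": [0, 0, 0.18], "hand": 1}])

```text
time_s: 8.15
eef_pos: [498.9, 95.3, 121.2]
ee_rot: [0.0, 0.875, 0.484, 0.0]
force: [0.2, 0.1, -0.6]
grip_width: 0.995
grip_force: 0.0
```

Call:
arm_command(increments=[{"offset": [0, 0, 0], "dr": [0, 0, 0.18], "hand": 1}, {"offset": [0, 0, 0], "dr": [0, 0, 0.18], "hand": 1}, {"offset": [0, 0, 0], "dr": [0, 0, 0.18], "hand": 1}, {"offset": [0, 0, 0], "dr": [0, 0, 0.02], "hand": 1}, {"offset": [0, 0, 0], "dr": [0, 0, 0], "hand": 1}])

```text
time_s: 8.65
eef_pos: [498.9, 95.3, 120.9]
ee_rot: [0.0, 0.958, 0.286, 0.0]
force: [0.1, -0.6, 0.1]
grip_width: 1.0
grip_force: 0.0
```

```bash
python3 - <<'E'
from h import *
c,im=snap("w3");np.save("w3.npy",c,allow_pickle=True);delta((499.5,95.2,0),-57)
hsv=cv2.cvtColor(im,cv2.COLOR_BGR2HSV)
m=((hsv[:,:,2]>190)&(hsv[:,:,1]<140)&(hsv[:,:,0]>10)&(hsv[:,:,0]<30)).astype(np.uint8)*255
for ct in sorted(cv2.findContours(cv2.morphologyEx(m,cv2.MORPH_OPEN,np.ones((5,5))),0,2)[0],key=cv2.contourArea)[-2:]:
    P=np.array([plane(c,p,24)[:2] for p in ct[:,0]],np.float32);print(cv2.contourArea(ct),cv2.boundingRect(ct),cv2.minAreaRect(P))
E
```

```text
tcp [498.9  95.3 120.7] yaw_y -56.79 tilt [ 3.e-04  3.e-04 -1.e+00] shift [0.004 0.003 1.006] turn z 0.005 t 8.7 j [-0.04  0.39  1.7  -0.    1.05  0.95]
5894.5 (286, 190, 68, 95) ((499.9468078613281, 96.29190063476562), (59.17120361328125, 39.432804107666016), 32.836761474609375)
9293.5 (0, 0, 129, 275) ((469.35870361328125, 250.7938995361328), (161.07843017578125, 49.04826736450195), 14.788922309875488)
```

View pics/w3.png

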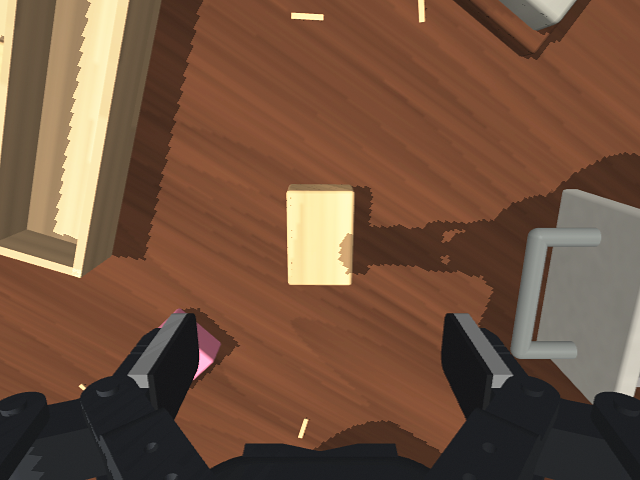

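The blank lies flat on the bench at px (320,237), measuring 59x39 at the right height, and the handle bar is at (526,293). Now I'll take it by its long sides.

Call:
arm_command(increments=[{"offset": [0.011, -0.002, 0.3], "dr": [0, 0, 0], "hand": 1}, {"offset": [0, 0, 0.35], "dr": [0, 0, 0], "hand": 1}, {"offset": [0, 0, 0.2], "dr": [0, 0, 0], "hand": 1}, {"offset": [0, 0, 0.08], "dr": [0, 0, 0], "hand": 1}, {"offset": [0, 0, 0], "dr": [0, 0, 0], "hand": -1}, {"offset": [0, 0, 0], "dr": [0, 0, 0], "hand": -1}, {"offset": [0, 0, 0], "dr": [0, 0, 0], "hand": -1}, {"offset": [0, 0, 0], "dr": [0, 0, 0], "hand": -1}], grip_force=40)

```text
time_s: 9.5
eef_pos: [500.8, 96.2, 10.2]
ee_rot: [0.0, 0.959, 0.284, 0.001]
force: [-0.9, -0.7, 6.6]
grip_width: 0.459
grip_force: 40.9
```

Call:
arm_command(increments=[{"offset": [0, 0, 0], "dr": [0, 0, 0], "hand": -1}, {"offset": [0, 0, 0], "dr": [0, 0, 0], "hand": -1}, {"offset": [0, 0, 0], "dr": [0, 0, 0], "hand": -1}])

```text
time_s: 9.8
eef_pos: [500.8, 96.2, 10.2]
ee_rot: [0.0, 0.959, 0.284, 0.001]
force: [-0.4, 0.5, 5.4]
grip_width: 0.459
grip_force: 40.9
```

Call:
arm_command(increments=[{"offset": [0, 0, -0.2], "dr": [0, 0, 0], "hand": -1}, {"offset": [0, 0, -0.4], "dr": [0, 0, 0], "hand": -1}, {"offset": [0, 0, -0.4], "dr": [0, 0, 0], "hand": -1}, {"offset": [0, 0, -0.4], "dr": [0, 0, 0], "hand": -1}, {"offset": [0, 0, -0.2], "dr": [0, 0, 0], "hand": -1}])

```text
time_s: 10.3
eef_pos: [500.8, 96.3, 205.8]
ee_rot: [0.001, 0.959, 0.284, 0.003]
force: [0.5, -0.2, -1.6]
grip_width: 0.457
grip_force: 40.5
```

Call:
arm_command(increments=[{"offset": [-0.09, 0.33, 0], "dr": [0, 0, 0], "hand": -1}, {"offset": [-0.09, 0.33, 0], "dr": [0, 0, 0], "hand": -1}, {"offset": [-0.09, 0.33, 0], "dr": [0, 0, 0], "hand": -1}, {"offset": [-0.09, 0.33, 0], "dr": [0, 0, 0], "hand": -1}, {"offset": [-0.09, 0.33, 0], "dr": [0, 0, 0], "hand": -1}, {"offset": [-0.09, 0.31, 0], "dr": [0, 0, 0], "hand": -1}, {"offset": [0, 0, 0], "dr": [0, 0, 0], "hand": -1}, {"offset": [0, 0, 0], "dr": [0, 0, 0], "hand": -1}])

```text
time_s: 11.1
eef_pos: [573.6, -136.7, 201.0]
ee_rot: [0.0, 0.959, 0.284, 0.0]
force: [0.4, 0.8, 0.1]
grip_width: 0.461
grip_force: 40.5
```

```bash
python3 - <<'E'
from h import *
c,im=snap("w4");np.save("w4.npy",c,allow_pickle=True);delta((609,-115,200),-57)
E
```

```text
tcp [ 573.5 -135.9  201.1] yaw_y -56.97 tilt [ 4.e-04  1.e-04 -1.e+00] shift [0.343 0.015 0.009] turn z 0.001 t 11.15 j [-0.43  0.48  1.34  0.    1.32  0.56]
```

View pics/w4.png

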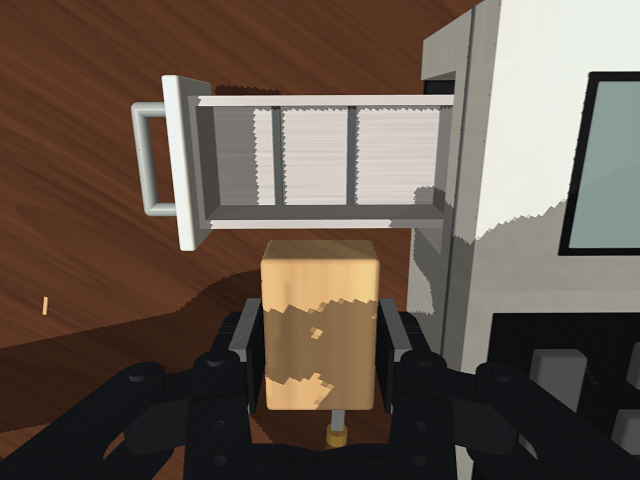

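The wrist view shows the drawer, with the cleats' inner edges at x≈283 and 347, the interior from row 106 to 220 at the wall tops, and the handle bar at (143,160). The blank is held square at (320,335).

```bash
python3 - <<'E'
from h import *
c=np.load("w4.npy",allow_pickle=True).item()
xe=np.array([.545,-.839]);
pl=lambda p,z:plane(c,p,z)[:2]
for z in(30,34):
  a,b=pl((283,155),z),pl((347,155),z);print("cleats",z,a.round(1),b.round(1),np.linalg.norm(a-b),"mid",(a+b)/2)
for z in (45,75):
  a,b=pl((320,105.5),z),pl((320,219.5),z);print("walls",z,a.round(1),b.round(1),np.linalg.norm(a-b),(a+b)/2)
  a,b=pl((205,101),z),pl((452,100),z);d=b-a;print(" dir",np.degrees(np.arctan2(d[1],d[0])))
a,b=pl((278,107),34),pl((279,205),34);print("cleat dir",np.degrees(np.arctan2(*(a-b)[::-1])),np.linalg.norm(a-b))
a,b=pl((352,107),34),pl((352,205),34);print("cleat dir",np.degrees(np.arctan2(*(a-b)[::-1])),np.linalg.norm(a-b))
h=pl((142,110),52),pl((150,209),52);print("handle",h,np.mean(h,0),np.linalg.norm(h[0]-h[1]),np.degrees(np.arctan2(*(h[0]-h[1])[::-1])))
hs=[tri([c,ctrl.camera_info("scene")],[(146,160),(298,275)])];print(hs)
E
```

```text
cleats 30 [595.  -90.3] [ 620.8 -130.1] 47.419729476727774 mid [ 607.94592148 -110.16873447]
cleats 34 [595.6 -90.3] [ 621.1 -129.6] 46.81696498213188 mid [ 608.32407719 -109.97597698]
walls 45 [639.2 -94.3] [ 571.8 -138. ] 80.29453978576059 [ 605.53018326 -116.13758288]
 dir -56.81946985024482
walls 75 [639.1 -94.4] [ 578.4 -133.7] 72.25655581919769 [ 608.7501406  -114.02202195]
 dir -56.819469850244786
cleat dir 31.87363973831887 70.88892293071645
cleat dir 34.27136142597135 70.89747653586222
handle (array([572.0803666 ,   3.90454016]), array([513.67098418, -30.59984698])) [542.87567539 -13.34765341] 67.83958053582985 30.571775410246882
[(array([543.1828904 , -13.97352261,  38.59416225]), [np.float64(5.736623821234651), np.float64(5.736623821234666)])]
```

Call:
arm_command(increments=[{"offset": [-0.05, -0.2, 0.15], "dr": [0, 0, 0], "hand": -1}, {"offset": [-0.05, -0.2, 0.15], "dr": [0, 0, 0], "hand": -1}, {"offset": [0, 0, 0], "dr": [0, 0, 0], "hand": -1}, {"offset": [0, 0, 0], "dr": [0, 0, 0], "hand": -1}])

```text
time_s: 11.55
eef_pos: [537.7, -101.7, 165.6]
ee_rot: [0.0, 0.959, 0.285, 0.0]
force: [0.5, 0.2, 0.1]
grip_width: 0.455
grip_force: 40.5
```

```bash
python3 - <<'E'
from h import *
c,im=snap("w5");np.save("w5.npy",c,allow_pickle=True);delta((608.5,-111,165),-57)
a=np.radians(-56.9);xe=np.array([np.cos(a),np.sin(a)]);ye=np.array([-xe[1],xe[0]])
B=np.array([608.3,-111.5])
def prof(k,dirv,off,s,z):
    c=np.load(k+".npy",allow_pickle=True).item();g=cv2.cvtColor(cv2.imread(f"pics/{k}.png"),cv2.COLOR_BGR2GRAY)
    P=np.array([proj(c,[*(B+off+dirv*t),z]) for t in s],np.float32)
    return cv2.remap(cv2.GaussianBlur(g,(3,3),0),P[:,0].reshape(1,-1),P[:,1].reshape(1,-1),1)[0].astype(int)
s=np.arange(-40,41,.5)
for k in("w4","w5"):
  for o in(0,20):
    p=prof(k,xe,ye*o,s,30);d=np.diff(p);print(k,"slide off",o,[(float(s[i]),int(d[i])) for i in range(len(d)) if abs(d[i])>12])
  for o in (-8,8):
   for z in(30,75):
    p=prof(k,ye,xe*o,np.arange(-50,51,.5),z);d=np.diff(p);print(k,"cross",z,o,[(-50+i/2,int(d[i])) for i in range(len(d)) if abs(d[i])>12])
E
```

```text
tcp [ 538.2 -102.3  165.9] yaw_y -56.91 tilt [ 0.0012  0.0018 -1.    ] shift [0.452 0.38  0.008] turn z 0.002 t 11.6 j [-0.4   0.42  1.52 -0.    1.2   0.59]
w4 slide off 0 [(-33.5, -21), (-33.0, -33), (-32.5, -27), (-32.0, -21), (-26.0, 14), (-25.5, 15), (-25.0, 20), (-24.5, 22), (-24.0, 22), (21.0, -24), (21.5, -30), (22.0, -32), (22.5, -18), (29.5, 17), (30.0, 21), (30.5, 20), (31.0, 14)]
w4 slide off 20 [(-33.5, -22), (-33.0, -33), (-32.5, -28), (-32.0, -17), (-26.0, 13), (-25.5, 15), (-25.0, 18), (-24.5, 24), (-24.0, 21), (-23.5, 17), (21.0, -19), (21.5, -33), (22.0, -30), (22.5, -21), (29.5, 14), (30.0, 23), (30.5, 22), (31.0, 18)]
w4 cross 30 -8 [(-50.0, -13), (-49.5, -25), (-49.0, -33), (-48.5, -24), (-48.0, -16), (-38.0, 17), (-37.5, 35), (-37.0, 34), (-36.5, 21), (31.5, -17), (32.0, -22), (32.5, -24), (33.0, -14), (35.0, 24), (35.5, 26), (36.0, 26), (41.5, -13), (42.0, -35), (42.5, -51), (43.0, -32), (43.5, -15)]
w4 cross 75 -8 [(-44.0, 21), (-43.5, 40), (-43.0, 38), (-42.5, 23), (-38.0, -15), (-37.5, -37), (-37.0, -33), (-36.5, -25), (-28.0, 17), (-27.5, 33), (-27.0, 42), (
[... 1585 characters left out ...]
 (30.0, -22), (30.5, -35), (31.0, -26), (32.5, -14), (33.0, -26), (33.5, -19), (34.5, 34), (35.0, 63), (35.5, 43), (40.5, -28), (41.0, -73), (41.5, -56)]
w5 cross 30 8 [(-48.5, -14), (-33.5, 16), (-33.0, 23), (-32.5, 25), (-32.0, 13), (32.0, -21), (32.5, -34), (33.0, -21), (35.0, -22), (35.5, -21), (37.0, 42), (37.5, 52), (38.0, 38), (44.0, -26), (44.5, -56), (45.0, -59), (45.5, -28)]
w5 cross 75 8 [(-44.0, 18), (-43.5, 35), (-43.0, 33), (-42.5, 16), (-37.5, -14), (-37.0, -15), (-27.5, 14), (-25.0, 15), (-24.5, 24), (-24.0, 22), (-23.5, 15), (30.0, -24), (30.5, -32), (31.0, -19), (32.5, -14), (33.0, -25), (33.5, -20), (34.5, 31), (35.0, 60), (35.5, 48), (40.5, -26), (41.0, -71), (41.5, -55)]
```

View pics/w5.png

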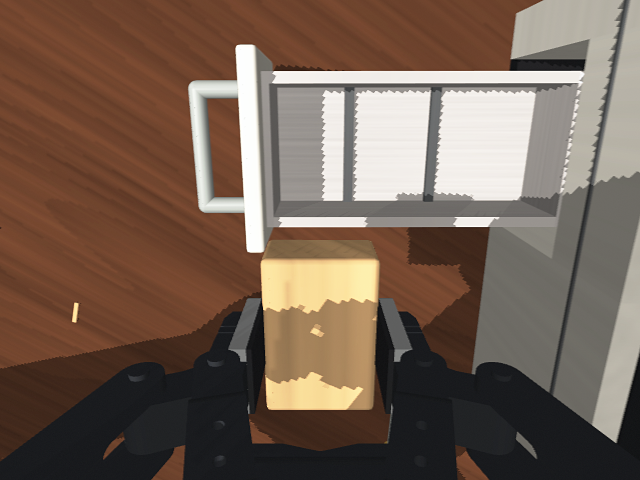

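The cleats and walls agree in both views: wall tops at 75 mm, 72 mm apart, cleats 47-48 mm apart. That puts the bay at about (607.0,-111.3). I'll move over it and lower.

Call:
arm_command(increments=[{"offset": [0.15, 0.125, 0], "dr": [0, 0, 0], "hand": -1}, {"offset": [0.15, 0.125, 0], "dr": [0, 0, 0], "hand": -1}, {"offset": [0.145, 0.126, 0], "dr": [0, 0, 0], "hand": -1}, {"offset": [0, 0, 0], "dr": [0, 0, 0], "hand": -1}, {"offset": [0, 0, 0.25], "dr": [0, 0, 0], "hand": -1}, {"offset": [0, 0, 0.25], "dr": [0, 0, 0], "hand": -1}, {"offset": [0, 0, 0], "dr": [0, 0, 0], "hand": -1}, {"offset": [0, 0, 0], "dr": [0, 0, 0], "hand": -1}])

```text
time_s: 12.4
eef_pos: [607.2, -111.6, 105.9]
ee_rot: [0.0, 0.959, 0.284, 0.0]
force: [0.1, -0.5, -0.5]
grip_width: 0.456
grip_force: 40.6
```

```bash
python3 - <<'E'
from h import *
delta((607.6,-110.9,40.5),-56.9)
E
```

```text
tcp [ 607.2 -111.6  105.9] yaw_y -56.98 tilt [ 6.e-04  8.e-04 -1.e+00] shift [ 0.006 -0.003  0.545] turn z -0.002 t 12.4 j [-0.37  0.63  1.36 -0.    1.16  0.62]
```

Call:
arm_command(increments=[{"offset": [0.006, -0.003, 0.15], "dr": [0, 0, 0], "hand": -1}, {"offset": [0, 0, 0.15], "dr": [0, 0, 0], "hand": -1}, {"offset": [0, 0, 0.12], "dr": [0, 0, 0], "hand": -1}, {"offset": [0, 0, 0.07], "dr": [0, 0, 0], "hand": -1}, {"offset": [0, 0, 0.03], "dr": [0, 0, 0], "hand": -1}, {"offset": [0, 0, 0.02], "dr": [0, 0, 0], "hand": -1}, {"offset": [0, 0, 0], "dr": [0, 0, 0], "hand": -1}, {"offset": [0, 0, 0], "dr": [0, 0, 0], "hand": -1}])

```text
time_s: 13.2
eef_pos: [607.5, -110.7, 40.5]
ee_rot: [0.0, 0.959, 0.284, 0.0]
force: [-0.6, -0.4, -0.5]
grip_width: 0.451
grip_force: 40.6
```

Call:
arm_command(increments=[{"offset": [0, 0, 0.008], "dr": [0, 0, 0], "hand": -1}, {"offset": [0, 0, 0], "dr": [0, 0, 0], "hand": -1}, {"offset": [0, 0, 0], "dr": [0, 0, 0], "hand": -1}])

```text
time_s: 13.5
eef_pos: [607.7, -111.0, 40.2]
ee_rot: [0.001, 0.959, 0.284, 0.001]
force: [-2.6, -0.6, 5.8]
grip_width: 0.458
grip_force: 41.3
```

It touched the floor at the expected height. Releasing and backing off upward.

Call:
arm_command(increments=[{"offset": [0, 0, 0], "dr": [0, 0, 0], "hand": 0.1}, {"offset": [0, 0, 0], "dr": [0, 0, 0], "hand": 0.3}, {"offset": [0, 0, 0], "dr": [0, 0, 0], "hand": 0.3}, {"offset": [0, 0, 0], "dr": [0, 0, 0], "hand": 0.3}, {"offset": [0, 0, -0.1], "dr": [0, 0, 0], "hand": 0.3}, {"offset": [0, 0, -0.35], "dr": [0, 0, 0], "hand": 0.3}, {"offset": [0, 0, -0.4], "dr": [0, 0, 0], "hand": 0.3}, {"offset": [0, 0, -0.4], "dr": [0, 0, 0], "hand": 0.3}])

```text
time_s: 14.3
eef_pos: [606.9, -110.5, 191.6]
ee_rot: [0.0, 0.959, 0.284, 0.0]
force: [0.9, 0.6, -0.5]
grip_width: 0.649
grip_force: 0.0
```

Call:
arm_command(increments=[{"offset": [-0.3, 0, 0], "dr": [0, 0, 0], "hand": 0.3}, {"offset": [0, 0, 0], "dr": [0, 0, 0], "hand": 0.3}, {"offset": [0, 0, 0], "dr": [0, 0, 0], "hand": 0.3}])

```text
time_s: 14.6
eef_pos: [576.9, -130.4, 189.8]
ee_rot: [0.0, 0.959, 0.284, 0.0]
force: [-0.5, -0.2, -0.7]
grip_width: 0.647
grip_force: 0.0
```

```bash
python3 - <<'E'
from h import *
c,im=snap("w6");np.save("w6.npy",c,allow_pickle=True);delta((607,-111.3,165),-57)
hsv=cv2.cvtColor(im,cv2.COLOR_BGR2HSV)
m=((hsv[:,:,1]>40)&(hsv[:,:,2]>120)&(hsv[:,:,0]>10)&(hsv[:,:,0]<30)).astype(np.uint8)*255
for ct in sorted(cv2.findContours(cv2.morphologyEx(m,cv2.MORPH_OPEN,np.ones((5,5))),0,2)[0],key=cv2.contourArea)[-2:]:
    P=np.array([plane(c,p,54)[:2] for p in ct[:,0]],np.float32);print(cv2.contourArea(ct),cv2.boundingRect(ct),cv2.minAreaRect(P))
E
```

```text
tcp [ 577.2 -130.2  189.3] yaw_y -56.99 tilt [ 3.e-04  1.e-04 -1.e+00] shift [0.294 0.003 0.203] turn z 0.0 t 14.65 j [-0.42  0.49  1.35  0.    1.3   0.57]
5203.0 (290, 126, 61, 90) ((607.111572265625, -110.94412231445312), (59.07521057128906, 39.61151885986328), 32.95953369140625)
```

View pics/w6.png

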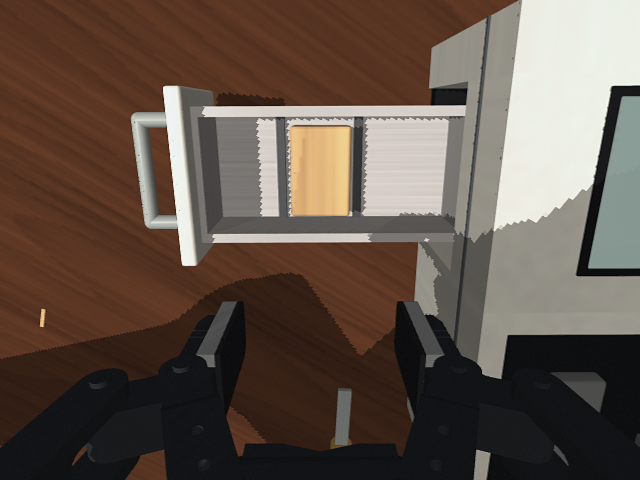

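The blank lies at px (320,170), square between the cleats. It measures (607.1,-110.9), 59x39.6, 0.4 mm off centre. Next I shut the drawer by turning the tool so both fingers lie along the bar and pushing the handle.

Call:
arm_command(increments=[{"offset": [0.073, -0.295, 0], "dr": [0, 0, 0], "hand": -1}, {"offset": [0.073, -0.295, 0], "dr": [0, 0, 0], "hand": -1}, {"offset": [0.073, -0.295, 0], "dr": [0, 0, 0], "hand": -1}, {"offset": [0.073, -0.295, 0], "dr": [0, 0, 0], "hand": -1}, {"offset": [0, 0, 0], "dr": [0, 0, -0.18], "hand": -1}, {"offset": [0, 0, 0], "dr": [0, 0, -0.18], "hand": -1}, {"offset": [0, 0, 0], "dr": [0, 0, -0.18], "hand": -1}, {"offset": [0, 0, 0], "dr": [0, 0, -0.18], "hand": -1}])

```text
time_s: 15.45
eef_pos: [529.6, 8.2, 188.7]
ee_rot: [-0.0, 0.84, 0.543, -0.0]
force: [0.1, -0.4, 0.2]
grip_width: 0.002
grip_force: 0.0
```

Call:
arm_command(increments=[{"offset": [0, 0, 0], "dr": [0, 0, -0.18], "hand": -1}, {"offset": [0, 0, 0], "dr": [0, 0, -0.18], "hand": -1}, {"offset": [0, 0, 0], "dr": [0, 0, -0.18], "hand": -1}, {"offset": [0, 0, 0], "dr": [0, 0, -0.18], "hand": -1}, {"offset": [0, 0, 0], "dr": [0, 0, -0.18], "hand": -1}, {"offset": [0, 0, 0], "dr": [0, 0, -0.18], "hand": -1}, {"offset": [0, 0, 0], "dr": [0, 0, -0.18], "hand": -1}, {"offset": [0, 0, 0], "dr": [0, 0, -0.02], "hand": -1}])

```text
time_s: 16.25
eef_pos: [529.6, 8.1, 188.7]
ee_rot: [-0.0, 0.476, 0.88, -0.0]
force: [-0.7, 0.3, 0.3]
grip_width: -0.002
grip_force: 0.0
```

```bash
python3 - <<'E'
from h import *
delta((529.4,7.7,42),33.1)
c=np.load("w6.npy",allow_pickle=True).item()
h=[plane(c,p,52)[:2] for p in((140,118),(152,223))];print(h,np.mean(h,0))
E
```

```text
tcp [529.6   8.1 188.7] yaw_y 33.17 tilt [ 5.e-04 -3.e-04 -1.e+00] shift [-0.002 -0.002  1.222] turn z 0.002 t 16.25 j [-0.21  0.36  1.55  0.    1.23 -0.79]
[array([572.80924163,   5.24899965]), array([513.58397155, -32.44285266])] [543.19660659 -13.59692651]
```

Call:
arm_command(increments=[{"offset": [0.08, 0, 0.3], "dr": [0, 0, 0], "hand": -1}, {"offset": [0, 0, 0.35], "dr": [0, 0, 0], "hand": -1}, {"offset": [0, 0, 0.35], "dr": [0, 0, 0], "hand": -1}, {"offset": [0, 0, 0.222], "dr": [0, 0, 0], "hand": -1}, {"offset": [0, 0, 0], "dr": [0, 0, 0], "hand": -1}, {"offset": [-0.06, 0, 0], "dr": [0, 0, 0], "hand": -1}, {"offset": [-0.06, 0, 0], "dr": [0, 0, 0], "hand": -1}, {"offset": [-0.06, 0, 0], "dr": [0, 0, 0], "hand": -1}])

```text
time_s: 17.05
eef_pos: [537.0, -3.1, 43.9]
ee_rot: [0.001, 0.477, 0.879, 0.001]
force: [0.4, 1.8, 0.9]
grip_width: 0.002
grip_force: 0.9
```

Call:
arm_command(increments=[{"offset": [-0.06, 0, 0], "dr": [0, 0, 0], "hand": -1}, {"offset": [-0.08, 0, 0], "dr": [0, 0, 0], "hand": -1}, {"offset": [-0.08, 0, 0], "dr": [0, 0, 0], "hand": -1}, {"offset": [-0.08, 0, 0], "dr": [0, 0, 0], "hand": -1}, {"offset": [-0.08, 0, 0], "dr": [0, 0, 0], "hand": -1}, {"offset": [-0.08, 0, 0], "dr": [0, 0, 0], "hand": -1}])

```text
time_s: 17.65
eef_pos: [566.3, -49.5, 42.3]
ee_rot: [-0.0, 0.477, 0.879, 0.0]
force: [-1.0, 1.1, 2.0]
grip_width: -0.002
grip_force: 1.0
```

Call:
arm_command(increments=[{"offset": [-0.08, 0, 0], "dr": [0, 0, 0], "hand": -1}, {"offset": [-0.08, 0, 0], "dr": [0, 0, 0], "hand": -1}, {"offset": [-0.08, 0, 0], "dr": [0, 0, 0], "hand": -1}, {"offset": [-0.08, 0, 0], "dr": [0, 0, 0], "hand": -1}, {"offset": [-0.08, 0, 0], "dr": [0, 0, 0], "hand": -1}, {"offset": [-0.08, 0, 0], "dr": [0, 0, 0], "hand": -1}, {"offset": [-0.08, 0, 0], "dr": [0, 0, 0], "hand": -1}, {"offset": [-0.07, 0, 0], "dr": [0, 0, 0], "hand": -1}])

```text
time_s: 18.45
eef_pos: [607.5, -112.9, 42.2]
ee_rot: [-0.0, 0.477, 0.879, -0.0]
force: [-0.4, 2.7, 1.4]
grip_width: 0.002
grip_force: 1.0
```

Call:
arm_command(increments=[{"offset": [-0.03, 0, 0], "dr": [0, 0, 0], "hand": -1}, {"offset": [-0.03, 0, 0], "dr": [0, 0, 0], "hand": -1}, {"offset": [-0.03, 0, 0], "dr": [0, 0, 0], "hand": -1}, {"offset": [0, 0, 0], "dr": [0, 0, 0], "hand": -1}])

```text
time_s: 18.85
eef_pos: [613.1, -121.7, 42.3]
ee_rot: [0.0, 0.477, 0.879, -0.0]
force: [0.1, 0.1, -0.9]
grip_width: -0.005
grip_force: 0.0
```

Call:
arm_command(increments=[{"offset": [-0.03, 0, 0], "dr": [0, 0, 0], "hand": -1}, {"offset": [-0.03, 0, 0], "dr": [0, 0, 0], "hand": -1}, {"offset": [0, 0, 0], "dr": [0, 0, 0], "hand": -1}])

```text
time_s: 19.15
eef_pos: [617.2, -127.7, 42.3]
ee_rot: [0.0, 0.477, 0.879, -0.0]
force: [-0.7, 0.8, -0.7]
grip_width: -0.001
grip_force: 0.0
```

Call:
arm_command(increments=[{"offset": [-0.02, 0, 0], "dr": [0, 0, 0], "hand": -1}, {"offset": [-0.015, 0, 0], "dr": [0, 0, 0], "hand": -1}])

```text
time_s: 19.35
eef_pos: [619.1, -130.6, 42.2]
ee_rot: [-0.0, 0.477, 0.879, 0.0]
force: [-4.6, 8.6, 2.9]
grip_width: 0.0
grip_force: 5.0
```

Call:
arm_command(increments=[{"offset": [-0.008, 0, 0], "dr": [0, 0, 0], "hand": -1}, {"offset": [0, 0, 0], "dr": [0, 0, 0], "hand": -1}])

```text
time_s: 19.55
eef_pos: [619.0, -130.5, 42.2]
ee_rot: [-0.002, 0.477, 0.879, 0.0]
force: [-5.3, 5.7, 3.5]
grip_width: -0.0
grip_force: 3.9
```

Call:
arm_command(increments=[{"offset": [0.1, 0, 0], "dr": [0, 0, 0], "hand": -1}, {"offset": [0.2, 0, 0], "dr": [0, 0, 0], "hand": -1}, {"offset": [0.2, 0, -0.2], "dr": [0, 0, 0], "hand": -1}, {"offset": [0, 0, -0.4], "dr": [0, 0, 0], "hand": -1}, {"offset": [0, 0, -0.4], "dr": [0, 0, 0], "hand": -1}, {"offset": [0, 0, -0.4], "dr": [0, 0, 0], "hand": -1}, {"offset": [0, 0, -0.2], "dr": [0, 0, 0], "hand": -1}, {"offset": [0, 0, 0], "dr": [0, 0, 0], "hand": -1}])

```text
time_s: 20.35
eef_pos: [588.4, -81.8, 238.6]
ee_rot: [0.004, 0.477, 0.879, 0.001]
force: [-0.3, 0.2, -0.4]
grip_width: -0.0
grip_force: 0.0
```

```bash
python3 - <<'E'
from h import *
# rough key positions, tool x = -xe (camera looks to the machine)
delta((590,-325,240),33.1)
E
```

```text
tcp [588.4 -81.8 238.6] yaw_y 33.03 tilt [-0.0066  0.0048 -1.    ] shift [-1.706 -1.093 -0.006] turn z -0.002 t 20.35 j [-0.34  0.46  1.27 -0.    1.4  -0.91]
```

Call:
arm_command(increments=[{"offset": [-0.34, -0.218, 0], "dr": [0, 0, 0], "hand": -1}, {"offset": [-0.34, -0.218, 0], "dr": [0, 0, 0], "hand": -1}, {"offset": [-0.34, -0.218, 0], "dr": [0, 0, 0], "hand": -1}, {"offset": [-0.34, -0.218, 0], "dr": [0, 0, 0], "hand": -1}, {"offset": [-0.34, -0.218, 0], "dr": [0, 0, 0], "hand": -1}, {"offset": [0, 0, 0], "dr": [0, 0, 0], "hand": -1}, {"offset": [0, 0, 0], "dr": [0, 0, 0], "hand": -1}])

```text
time_s: 21.05
eef_pos: [588.0, -324.5, 232.6]
ee_rot: [-0.001, 0.478, 0.879, 0.0]
force: [0.3, 0.6, -0.8]
grip_width: -0.002
grip_force: 0.0
```

```bash
python3 - <<'E'
from h import *
c,im=snap("w7");np.save("w7.npy",c,allow_pickle=True);delta((590,-325,240),33.1)
s2,i2=snap("scene2","scene");s3,i3=snap("side2","side")
o=np.zeros((600,800,3),np.uint8);o[:480,:640]=im
a=i3[120:270,230:350];o[:200,640:]=cv2.resize(a,(160,200))
a=i2[210:370,150:310];o[220:380,640:]=a
cv2.imwrite("pics/c7.png",o)
E
```

```text
tcp [ 588.4 -323.3  233.2] yaw_y 33.02 tilt [ 1.6e-03 -3.0e-04 -1.0e+00] shift [-0.019  0.003 -0.057] turn z -0.002 t 21.1 j [-0.68  0.65  0.97  0.    1.52 -1.25]
```

View pics/c7.png

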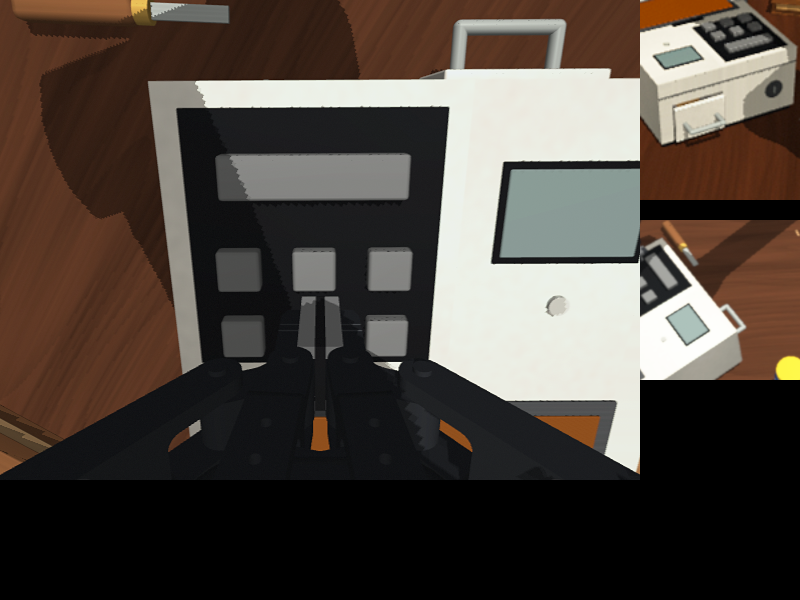

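Drawer shut (side inset). In the wrist view the start bar is at (313.5,177), key 5 at (314,271) between (239,271) and (390,270), and the rear row at (243,336) and (387,336), with key 2 hidden midway behind the fingers.

```bash
python3 - <<'E'
from h import *
c=np.load("w7.npy",allow_pickle=True).item();sc=ctrl.camera_info("scene")
im=cv2.imread("pics/w7.png");hsv=cv2.cvtColor(im,cv2.COLOR_BGR2HSV)
g=lambda u,v:(100+u/1.8,230+(v-362)/1.8)
P=dict(bar=(313.5,177),k5=(314.3,270.5),k6=(239,270.5),k4=(390,270),k3=(243,336),k1=(387,335.5))
S=dict(bar=(128,418),k5=(88,439),k1=(74,483),k3=(39,433),k4=(105,463),k6=(71,416))
W={k:plane(c,p,160.5)[:2] for k,p in P.items()}
for k in P:
    print(k,W[k].round(1),"2view",tri([c,sc],[P[k],g(*S[k])])[0].round(1))
W["k2"]=(W["k1"]+W["k3"])/2
for a,b in[("k6","k4"),("k3","k1"),("k5","k4"),("k2","k5"),("k5","bar")]:
    d=W[a]-W[b];print(a,b,np.linalg.norm(d).round(1),np.degrees(np.arctan2(d[1],d[0])).round(1))
for k in("k5","k2","bar"):print(k,W[k].round(1));delta((*W[k],175),33.1)
E
```

```text
bar [ 562.8 -290.5] 2view [ 563.4 -292.2  152.1]
k5 [ 591.1 -333.8] 2view [ 592.1 -336.3  155.2]
k6 [ 556.1 -356.4] 2view [ 556.4 -360.   153.5]
k4 [ 626.  -310.8] 2view [ 627.7 -313.1  156.3]
k3 [ 578.3 -390.7] 2view [ 579.  -394.7  154.9]
k1 [ 648.4 -344.9] 2view [ 651.  -347.5  155. ]
k6 k4 83.4 -146.9
k3 k1 83.7 -146.8
k5 k4 41.8 -146.7
k2 k5 40.7 -56.7
k5 bar 51.7 -56.8
k5 [ 591.1 -333.8]
tcp [ 588.8 -322.4  234.1] yaw_y 33.1 tilt [ 4.e-04 -0.e+00 -1.e+00] shift [-0.09  -0.036  0.493] turn z 0.0 t 21.2 j [-0.68  0.65  0.97  0.    1.52 -1.25]
k2 [ 613.4 -367.8]
tcp [ 588.8 -322.4  234.1] yaw_y 33.1 tilt [ 4.e-04 -0.e+00 -1.e+00] shift [-0.429 -0.035  0.493] turn z 0.0 t 21.2 j [-0.68  0.65  0.97  0.    1.52 -1.25]
bar [ 562.8 -290.5]
tcp [ 588.8 -322.4  234.1] yaw_y 33.1 tilt [ 4.e-04 -0.e+00 -1.e+00] shift [ 0.341 -0.036  0.493] turn z 0.0 t 21.2 j [-0.68  0.65  0.97  0.    1.52 -1.25]
```

Call:
arm_command(increments=[{"offset": [-0.09, -0.036, 0.15], "dr": [0, 0, 0], "hand": -1}, {"offset": [0, 0, 0.2], "dr": [0, 0, 0], "hand": -1}, {"offset": [0, 0, 0.18], "dr": [0, 0, 0], "hand": -1}, {"offset": [0, 0, 0], "dr": [0, 0, 0], "hand": -1}, {"offset": [0, 0, 0], "dr": [0, 0, 0], "hand": -1}])

```text
time_s: 21.7
eef_pos: [590.9, -334.9, 170.6]
ee_rot: [-0.0, 0.477, 0.879, 0.0]
force: [0.2, -0.0, 0.4]
grip_width: -0.0
grip_force: 0.0
```

```bash
python3 - <<'E'
from h import *
delta((591.1,-333.9,156),33.1)
E
```

```text
tcp [ 590.9 -334.9  170.6] yaw_y 33.05 tilt [ 3.e-04 -2.e-04 -1.e+00] shift [0.006 0.006 0.121] turn z -0.001 t 21.7 j [-0.69  0.71  1.04 -0.    1.39 -1.26]
```

Call:
arm_command(increments=[{"offset": [0.006, 0.006, 0.05], "dr": [0, 0, 0], "hand": -1}, {"offset": [0, 0, 0.04], "dr": [0, 0, 0], "hand": -1}, {"offset": [0, 0, 0.03], "dr": [0, 0, 0], "hand": -1}, {"offset": [0, 0, 0], "dr": [0, 0, 0], "hand": -1}, {"offset": [0, 0, 0], "dr": [0, 0, 0], "hand": -1}])

```text
time_s: 22.2
eef_pos: [591.3, -334.1, 157.0]
ee_rot: [0.001, 0.477, 0.879, 0.0]
force: [2.5, 0.7, 4.1]
grip_width: 0.003
grip_force: 1.9
```

Call:
arm_command(increments=[{"offset": [0, 0, 0.014], "dr": [0, 0, 0], "hand": -1}, {"offset": [0, 0, 0], "dr": [0, 0, 0], "hand": -1}, {"offset": [0, 0, 0], "dr": [0, 0, 0], "hand": -1}])

```text
time_s: 22.5
eef_pos: [591.3, -334.1, 155.6]
ee_rot: [0.001, 0.477, 0.879, -0.0]
force: [-0.0, 2.2, 7.1]
grip_width: 0.0
grip_force: 3.6
```

Key 5 has bottomed (7 N). Lifting and moving to key 2.

Call:
arm_command(increments=[{"offset": [0, 0, 0], "dr": [0, 0, 0], "hand": -1}, {"offset": [0, 0, -0.16], "dr": [0, 0, 0], "hand": -1}, {"offset": [-0.17, 0, 0], "dr": [0, 0, 0], "hand": -1}, {"offset": [-0.172, 0, 0], "dr": [0, 0, 0], "hand": -1}, {"offset": [0, 0, 0], "dr": [0, 0, 0], "hand": -1}, {"offset": [0, 0, 0], "dr": [0, 0, 0], "hand": -1}])

```text
time_s: 23.1
eef_pos: [613.0, -368.3, 172.8]
ee_rot: [-0.001, 0.477, 0.879, 0.0]
force: [-0.7, -0.6, -0.1]
grip_width: 0.001
grip_force: 0.0
```

```bash
python3 - <<'E'
from h import *
delta((614,-368.6,155),33.1)
E
```

```text
tcp [ 613.  -368.3  172.8] yaw_y 33.01 tilt [ 1.8e-03 -7.0e-04 -1.0e+00] shift [-0.007  0.006  0.148] turn z -0.002 t 23.1 j [-0.7   0.8   0.87 -0.    1.47 -1.28]
```

Call:
arm_command(increments=[{"offset": [-0.004, 0.006, 0.05], "dr": [0, 0, 0], "hand": -1}, {"offset": [0, 0, 0.05], "dr": [0, 0, 0], "hand": -1}, {"offset": [0, 0, 0.03], "dr": [0, 0, 0], "hand": -1}, {"offset": [0, 0, 0.018], "dr": [0, 0, 0], "hand": -1}, {"offset": [0, 0, 0], "dr": [0, 0, 0], "hand": -1}, {"offset": [0, 0, 0], "dr": [0, 0, 0], "hand": -1}])

```text
time_s: 23.7
eef_pos: [614.3, -368.2, 156.6]
ee_rot: [0.0, 0.477, 0.879, 0.0]
force: [-1.7, 3.0, 5.5]
grip_width: 0.0
grip_force: 2.0
```

Call:
arm_command(increments=[{"offset": [0, 0, 0.014], "dr": [0, 0, 0], "hand": -1}, {"offset": [0, 0, 0], "dr": [0, 0, 0], "hand": -1}, {"offset": [0, 0, 0], "dr": [0, 0, 0], "hand": -1}])

```text
time_s: 24.0
eef_pos: [614.4, -368.4, 155.5]
ee_rot: [0.001, 0.477, 0.879, -0.0]
force: [-2.5, 4.2, 8.5]
grip_width: 0.002
grip_force: 4.3
```

Key 2 bottomed. On to the start bar.

Call:
arm_command(increments=[{"offset": [0, 0, -0.2], "dr": [0, 0, 0], "hand": -1}, {"offset": [0, 0, 0], "dr": [0, 0, 0], "hand": -1}, {"offset": [0.26, 0, 0], "dr": [0, 0, 0], "hand": -1}, {"offset": [0.26, 0, 0], "dr": [0, 0, 0], "hand": -1}, {"offset": [0.258, 0, 0], "dr": [0, 0, 0], "hand": -1}, {"offset": [0, 0, 0], "dr": [0, 0, 0], "hand": -1}, {"offset": [0, 0, 0], "dr": [0, 0, 0], "hand": -1}])

```text
time_s: 24.7
eef_pos: [563.3, -290.2, 178.1]
ee_rot: [0.0, 0.477, 0.879, -0.0]
force: [1.0, 0.1, -0.8]
grip_width: -0.0
grip_force: 0.0
```

```bash
python3 - <<'E'
from h import *
delta((562.8,-290.5,155),33.1)
E
```

```text
tcp [ 563.3 -290.2  178.1] yaw_y 33.04 tilt [-4.e-04 -2.e-04 -1.e+00] shift [ 0.001 -0.005  0.193] turn z -0.001 t 24.7 j [-0.66  0.59  1.21 -0.    1.33 -1.24]
```

Call:
arm_command(increments=[{"offset": [0, 0, 0.08], "dr": [0, 0, 0], "hand": -1}, {"offset": [0, 0, 0.06], "dr": [0, 0, 0], "hand": -1}, {"offset": [0, 0, 0.03], "dr": [0, 0, 0], "hand": -1}, {"offset": [0, 0, 0.02], "dr": [0, 0, 0], "hand": -1}, {"offset": [0, 0, 0.008], "dr": [0, 0, 0], "hand": -1}, {"offset": [0, 0, 0], "dr": [0, 0, 0], "hand": -1}, {"offset": [0, 0, 0], "dr": [0, 0, 0], "hand": -1}])

```text
time_s: 25.4
eef_pos: [563.4, -290.8, 155.6]
ee_rot: [0.001, 0.477, 0.879, -0.0]
force: [-3.0, -0.5, 7.0]
grip_width: 0.002
grip_force: 3.7
```

Call:
arm_command(increments=[{"offset": [0, 0, 0], "dr": [0, 0, 0], "hand": -1}, {"offset": [0, 0, -0.2], "dr": [0, 0, 0], "hand": -1}, {"offset": [0, 0, -0.4], "dr": [0, 0, 0], "hand": -1}, {"offset": [0, 0, -0.3], "dr": [0, 0, 0], "hand": -1}, {"offset": [0, 0, 0], "dr": [0, 0, 0], "hand": -1}, {"offset": [0, 0, 0], "dr": [0, 0, 0], "hand": -1}, {"offset": [0, 0, 0], "dr": [0, 0, 0], "hand": -1}])

```text
time_s: 26.1
eef_pos: [563.0, -290.0, 260.9]
ee_rot: [-0.001, 0.477, 0.879, 0.0]
force: [-0.3, -0.6, -0.5]
grip_width: -0.001
grip_force: 0.0
```

```bash
python3 - <<'E'
from h import *
s=ctrl.sense();print(s["eef_pos"],s["force"],s["time_s"]);print(ctrl.finish_job())
E
```

```text
[ 563.03722969 -289.97827452  260.92893885] [-0.25111788 -0.61309032 -0.4972998 ] 26.1
the job is handed in; nothing more can be done
None
```

I handed the job in at 26.1 s, and no verdict came back: the blank went into the drawer about 0.4 mm off centre, the drawer pushed shut against its stop, and keys 5, 2 and the start bar each bottomed in turn.

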